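# Dock the jig plate on the cutting table's three-ball mount

### The arm

A 6-joint arm with a two-finger parallel gripper is mounted at the origin on the work surface. World frame = base frame: x ahead of the robot, y to its left, z up, the work surface at z = 0. Lengths are in m, angles in rad, forces in N, time in s.
With the tool pointing down it reaches from about 0.375 to 0.975 m from the base axis. Payload 3.8 kg.
Tool frame: the origin (TCP) lies where the fingers leave the gripper's body, on its centre line; the fingertips stand 73 mm ahead of it and the grasp point (between the pads) lies 54 mm ahead of it; z points along the fingers, y is the line along which they close (so a half turn about z gives the same grasp; the last joint's range is limited). The gripper opens to 85 mm and grips with 20 to 120 N. Pads are 22 mm wide; open, the fingers measure 114 mm over their backs; the gripper's body (76 mm by 85 mm) begins 54 mm behind the grasp point. The pads swing forward as they close: fully open they stand 13 mm farther back than shut.
Start: joints at [-1.277, 0.264, 1.604, -0, 1.274, -0.037], TCP at [0.219, -0.638, 0.304] pointing down, gripper open.
Joint ranges: [-2.63, 2.63], [-0.94, 2.18], [0.31, 2.57], [-1.31, 4.45], [0, 2.66], [-2.55, 2.55]. Speed limits (rad/s): [2.57, 2.57, 3.14, 3.14, 3.14, 3.14].

### API

Orientations are given as a unit quaternion [w, x, y, z].
In Python, from bench import ctrl gives the robot as it stands. Calls block until the motion is done:
- ctrl.movep(position, orientation): joint-space move of the TCP to a pose.
- ctrl.servo_line(position, rate=0.15, frame=None): straight line of the TCP; frame=None keeps the orientation; rate is the mean speed in m/s.
- ctrl.goto_joints(angles): joint-space move.
- ctrl.gripper_to(opening, squeeze=None): finger opening in m; squeeze is the grip in N (None keeps the last); returns when the fingers have stopped.
- ctrl.sleep(seconds).
- ctrl.inverse_kinematics(position, orientation): joint angles nearest the present ones, or None.
- ctrl.observe(): the state.
- ctrl.snapshot(name): name is "scene" or "top"; returns the picture (480x640x3 uint8, blue, green, red); there is no depth.
- ctrl.camera_params(name): a dict with "fov_y" (degrees; the focal length in pixels is half the picture's height over the tangent of half this angle, whatever the lens; pixels are square), "cx", "cy" (the principal point, pixels), "k1" (the pictures are not rectified: a ray, as slopes to the right and down, at radius r is drawn at 1 + k1 r^2 times it, then the intrinsics apply), "position" and "orientation" of the camera in the world. Camera axes: x right, y up, looking along -z (the intrinsics and any distortion apply to the point x, -y, -z); pixel columns grow to the right and rows downward; lengths in m; the calibration is good to about 2 mm. A picture is of the moment at which its call begins. camera_params takes no time and is no camera call.
A pose or a line that the arm cannot do raises ctrl.IKError and nothing moves.
- ctrl.hand_in(): hands the job in; it is judged then, once.
The state is a dict: "t": time; "joints": joint angles; "dq": joint speeds; "joint_torque": joint torques, N m; "tcp_pos": TCP position; "tcp_rot": TCP orientation; "contact_force": force on the tool from outside, world axes, zero at the start; "ft_torque": the same for the moment, N m; "opening": finger opening in m; "gripper_force": force on a finger pad.
Only numpy, scipy, OpenCV 4.12 (cv2) and the standard library are available. Lean on these libraries where they do the work, as an engineer would, in place of code of your own. Each camera call takes 0.05 s, during which the arm holds its last target. There are 200 camera calls.

### The job

Pick up the loose steel jig plate by its orange handle and dock it in the blue three-ball mount: tuck its yellow-striped edge in under the yellow spatter hood with the plate tilted, set its long V rail on the two balls there, find the sideways place where its single V foot goes over the third ball, and press that end down until both sprung red roller catches have snapped over the edge and the plate sits level and fully home on all three balls. Press firmly but do not slam it, let go of it at the end, and leave the other things on the table where they are.

Things in the scene. Friction and masses are not known exactly. Their poses are not given: they have to be found in the camera images.
- plate_grip (a point): Centre of the jig plate's orange handle (16 mm along plate x, 50 along y, 48 tall): grasp here. Loose plate, about 0.8 kg: steel sheet 170 x 130 x 6 mm. Axes: x runs from the striped edge to the opposite edge, z up out of the sheet. From here: striped edge 90 mm along -x, opposite edge 80 along +x, sides at y 65 and -65, sheet's top 24 below, underside 30 below, handle top 24 above.
- striped_edge (a point): Middle of the plate's yellow-striped 130 mm edge, on the sheet's top face; same axes as plate_grip. This edge goes under the hood.
- far_edge (a point): Middle of the plate's opposite (far) edge, on the sheet's top face. Under this edge, to both sides of the V foot, 45 degree lead-in strips meet the roller catches.
- v_rail (a point): Middle of the mouth of the V rail under the striped half: an inverted steel angle along plate y, 130 mm long, groove open downward (mouth 18 mm wide, flanks 60 degrees from level), 55 mm along -x and 48 along -z from plate_grip. When home it straddles both balls near the hood, mouth level with their centres; it slides along y on them. The plate starts standing flat on rail and foot.
- v_foot (a point): Middle of the mouth of the V foot: same section, groove along plate x, 26 mm long, 67 mm along +x and 48 along -z from plate_grip; flat skids flank its mouth out to 63 mm each side. Home, it straddles the third ball, which fixes the plate sideways. It draws itself in if within some 5 mm; else a skid stands on the ball and the far end stays 8 mm too high.
- home_grip (a point): Where plate_grip comes, with the same axes, when the plate is home, save for the sideways (y) place: 84 mm above the table, on the mount's centre line. Mount, bolted down: blue base 256 x 200 x 12 mm, three polished brass balls, yellow hood, green cross slide with two red roller catches. Its x points away from the robot, from hood to catches. Seated, the sheet's top is 60 mm above the table.
- hood_lip (a point): Middle of the hood lip's free edge, on its underside, 65.5 mm above the table, 82 mm along -x from home_grip. The level lip (150 mm wide, 4 thick) runs from here 28 mm along -x to the hood's wall. It overhangs the seated striped edge by 8 mm, 5.5 mm above the sheet; as the rail clears the balls only 8 mm up, the plate enters tilted 25 to 30 degrees, striped edge low, along its own plane.
- ball_left (a point): Centre of the left ball near the hood (16 mm diameter, 36 mm above the table): 55 mm along -x, 34 along +y, 48 along -z from home_grip. The THIRD ball (same size and height), 67 mm along +x from home_grip, is on the clamped green cross slide with both catches: it stands anywhere up to 26 mm to either side (y) of the centre line, anew each time, and its place is not given: feel for it or see it.
- ball_right (a point): Centre of the right ball near the hood, same size: 55 mm along -x, 34 along -y, 48 along -z from home_grip.
- catch_left (a joint): Outward travel (m, along mount +x) of the left sprung roller: 16 mm diameter, 21 long, turns freely, axis along y, 81 mm along +x from home_grip, 30 along +y from the third ball, 66 mm above the table. 0 with no plate, about 0.001 when snapped over the seated plate's edge, up to 0.007 as the edge passes. Until pressed past, the plate rests on the rollers, far end some 16 mm high (8 degrees).
- catch_right (a joint): The same for the right roller, 30 mm along -y from the third ball. Pressing past both takes 10 to 15 N downward at the handle, 7 to 10 N near the plate's far edge. Once over, they pull the plate home. The bare sheet between handle and far edge is a good place to press.
- paint_can: Bystander: an upright can 64 mm in diameter, 110 mm tall; origin at the centre of its underside
- pipe_stub: Bystander: an upright stub of steel pipe, 56 mm in diameter, 50 mm tall; origin at the centre of its underside
- flat_bar: Bystander: a steel flat 170 x 40 x 8 mm lying beyond the work; origin at the centre of its underside

How it is judged:
By the outcome, as a careful person would: the job done as asked, in the order asked, and still so for the second after the job is handed in, with the robot touching nothing.
It also fails if it takes over 72 s, if anything falls off the work surface, if the arm or the gripper's body presses on something with over 40 N, if the wrist force passes 120 N, or if a joint passes its speed limit or range.

## Working session

There is one attempt and no reset: what is moved stays moved. The work goes in short steps, each a Python script; the robot and the scene stay as the last script left them, time stands still between calls to the robot, and variables do not carry over. Pictures are saved under pics/ and viewed, at most 10 in all, crops included, and the job is handed in when it is done.

```bash
ls; mkdir -p pics; python3 - <<'E'
from bench import ctrl
import cv2
for n in("scene","top"):
    cv2.imwrite(f"pics/{n}0.png",ctrl.snapshot(n)); print(n,ctrl.camera_params(n))
print(ctrl.observe())
E
```

```text
pics
scene {'fov_y': 57.63450219326162, 'cx': 314.03578297247253, 'cy': 240.23639536341014, 'k1': -0.08688662566179067, 'position': array([ 1.1664824 , -0.03444734,  0.56245917]), 'orientation': array([0.63644411, 0.30411443, 0.29435201, 0.64483347])}
top {'fov_y': 44.87520998234062, 'cx': 325.61114737082755, 'cy': 234.33569240540993, 'k1': -0.04220541019131564, 'position': array([ 0.38536233, -0.0302852 ,  1.24765056]), 'orientation': array([-0.69887879, -0.07120815,  0.06578512,  0.70863965])}
{'t': 0.1, 'joints': array([-1.27693104e+00,  2.64694643e-01,  1.60526278e+00,  3.29191470e-06,
        1.27369430e+00, -3.68677138e-02]), 'dq': array([-0.00043199, -0.00093778, -0.00476688,  0.00122622, -0.00173384,
       -0.00130389]), 'joint_torque': array([ 4.71701151e-04, -5.16707897e+01, -3.68588233e+01,  3.51157576e-05,
        6.28500769e-03, -5.57752014e-05]), 'tcp_pos': array([ 0.21906576, -0.63791242,  0.30266134]), 'tcp_rot': array([-1.02124867e-03,  9.86357648e-01,  1.64613276e-01, -1.30369869e-04]), 'contact_force': array([-0.79463603, -0.49481408, -0.43106377]), 'ft_torque': array([ 0.0254753 , -0.02010558, -0.01029496]), 'gripper_force': 0.0, 'opening': 0.08571527778173064}
```

View pics/scene0.png

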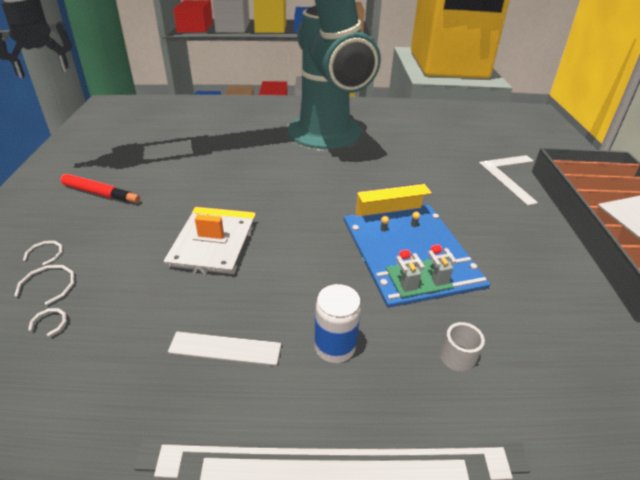

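View pics/top0.png

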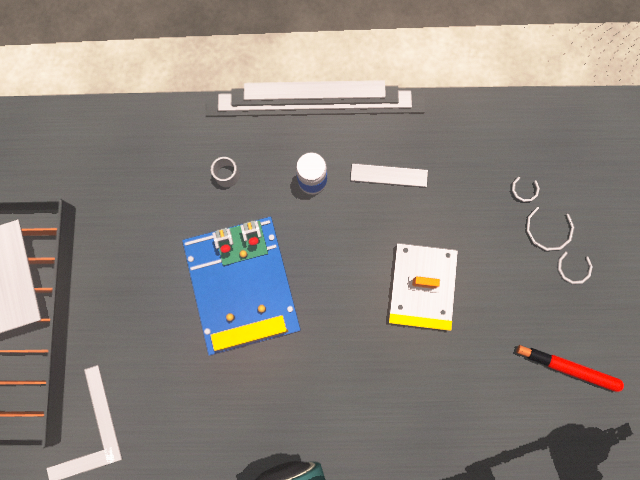

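The scene view shows the mount at centre-right and the plate on the left. In the top view the handle is at about (428,282) and the stripe at (421,322). The hood balls are at (230,317) and (262,309), the third ball at (243,254), and the red rollers at (225,248) and (254,240).

```bash
cat > h.py <<'E'
from bench import ctrl
import numpy as np, cv2
from scipy.spatial.transform import Rotation as Rn
def toR(q): return Rn.from_quat([q[1],q[2],q[3],q[0]]).as_matrix()
def toq(M): q=Rn.from_matrix(M).as_quat(); return np.array([q[3],q[0],q[1],q[2]])
def ray(cam,uv,z):
    P=ctrl.camera_params(cam); f=240/np.tan(np.radians(P['fov_y']/2))
    uv=np.asarray(uv,float).reshape(-1,2); K=np.array([[f,0,P['cx']],[0,f,P['cy']],[0,0,1]])
    u=cv2.undistortPoints(uv[:,None],K,np.array([P['k1'],0,0,0,0.]))[:,0]
    d=np.c_[u[:,0],-u[:,1],-np.ones(len(u))]@toR(P['orientation']).T; o=P['position']
    return o+d*((z-o[2])/d[:,2])[:,None]
def blobs(im,lo,hi,roi,n,amin=8):
    x0,y0,x1,y1=roi; m=cv2.inRange(cv2.cvtColor(im[y0:y1,x0:x1],cv2.COLOR_BGR2HSV),lo,hi)
    k,l,s,c=cv2.connectedComponentsWithStats(m)
    i=[j for j in np.argsort(-s[1:,4])+1 if s[j,4]>=amin][:n]
    return [(c[j]+[x0,y0],s[j,4]) for j in i],m
E
cat > meas.py <<'E'
from h import *
t=cv2.imread('pics/top0.png'); s=cv2.imread('pics/scene0.png')
def rect(cam,m,off,z):
    m=cv2.morphologyEx(m,cv2.MORPH_OPEN,np.ones((3,3)))
    c=max(cv2.findContours(m,0,2)[0],key=cv2.contourArea)[:,0].astype(float)+off
    p=ray(cam,c,z)[:,:2]; (cx,cy),wh,a=cv2.minAreaRect((p*1000).astype(np.float32)); return np.round([cx,cy,*wh,a],1)
# plate: white+yellow
for cam,im,roi in(('top',t,(375,235,475,340)),('scene',s,(160,200,265,280))):
    x0,y0,x1,y1=roi; hsv=cv2.cvtColor(im[y0:y1,x0:x1],cv2.COLOR_BGR2HSV)
    m=((hsv[...,2]>130)).astype(np.uint8)*255
    print(cam,'plate',rect(cam,m,[x0,y0],.024))
    b,_=blobs(im,(20,150,120),(35,255,255),roi,1); print(' stripe',b,ray(cam,b[0][0],.024))
    b,_=blobs(im,(5,150,100),(18,255,255),roi,1); print(' handle',b,ray(cam,b[0][0],.068 if cam=='top' else .048))
for cam,im,roi in(('top',t,(180,210,305,325)),('scene',s,(340,205,490,310))):
    b,_=blobs(im,(8,120,60),(24,255,255),roi,6,4)
    for c,a in b: print(cam,'brass',c.round(1),a,ray(cam,c,.036).round(4)[0,:2])
    b,_=blobs(im,(0,170,120),(5,255,255),roi,3)
    for c,a in b: print(cam,'red',c.round(1),a,ray(cam,c,.070).round(4)[0,:2])
m=cv2.inRange(cv2.cvtColor(t[205:365,170:310],cv2.COLOR_BGR2HSV),(100,100,60),(125,255,255))
print('base',rect('top',m,[170,205],.012))
big=np.hstack([cv2.resize(t[210:360,175:310],None,fx=3,fy=3,interpolation=2),cv2.resize(s[200:310,340:490],(0,0),fx=2.6,fy=450/110,interpolation=2)])
cv2.imwrite('pics/crop1.png',big)
E
python3 meas.py
```

```text
top plate [ 512.8 -227.6  132.   173.    82.2]
 stripe [(array([420.22937294, 321.7029703 ]), np.int32(606))] [[ 0.43732127 -0.21732105  0.024     ]]
 handle [(array([422.42307692, 284.05128205]), np.int32(78))] [[ 0.51127676 -0.21830739  0.068     ]]
scene plate [ 513.9 -228.   137.4  185.5   82.4]
 stripe [(array([220.53140097, 212.94444444]), np.int32(414))] [[ 0.43979237 -0.22266405  0.024     ]]
 handle [(array([209.32142857, 227.78571429]), np.int32(448))] [[ 0.51999528 -0.22755848  0.048     ]]
top brass [261.1 308.1] 39 [0.4693 0.1135]
top brass [242.9 253.4] 38 [0.5849 0.153 ]
top brass [229.7 316.8] 38 [0.4521 0.1787]
top brass [221.3 233. ] 23 [0.6296 0.1999]
top brass [249.4 225.8] 20 [0.6444 0.1401]
top red [253.1 240.2] 42 [0.6066 0.127 ]
top red [224.8 247.6] 40 [0.5921 0.1854]
scene brass [381.4 208.3] 437 [0.4306 0.1111]
scene brass [415.5 215. ] 37 [0.4517 0.1788]
scene brass [384.5 219.5] 36 [0.4688 0.1128]
scene brass [444.2 261.2] 32 [0.5904 0.2071]
scene brass [412.  266.7] 31 [0.6059 0.1455]
scene red [404.5 254. ] 45 [0.6106 0.1263]
scene red [435.8 248.6] 40 [0.5954 0.1838]
base [489.  153.7 185.3 200.   14.2]
```

View pics/crop1.png

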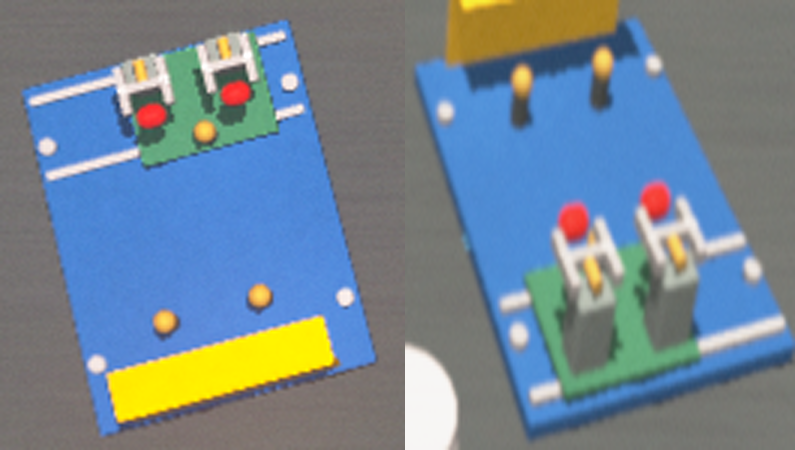

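```bash
cat >> h.py <<'E'
def Rz(a): return Rn.from_euler('z',a,degrees=True).as_matrix()
def Ry(a): return Rn.from_euler('y',a,degrees=True).as_matrix()
SG=1; L=.056
def tool(Rp,s=None):
    s=SG if s is None else s
    return np.c_[s*Rp[:,1],s*Rp[:,0],-Rp[:,2]]
PG=np.array([.5178,-.2283,.048]); PR=Rz(-7.8)
MR=Rz(14.3); HOME=np.array([.5138,.1596,.084]); YO=-.0242
def mpose(th,along=0,lift=0,y=None,sx=0):
    """TCP pose with the plate pivoted th deg (far end up) about the hood balls, then moved along its plane / normal"""
    Rp=Ry(-th); b=np.array([-.055,0,-.048])
    g=b-Rp@b+Rp@np.array([along,0,lift])+[sx,YO if y is None else y,0]
    RR=MR@Rp; return HOME+MR@g+RR[:,2]*L, toq(tool(RR))
def gpose(up=0): return PG+[0,0,L+up], toq(tool(PR))
def f(): o=ctrl.observe(); return np.round(np.r_[o['t'],o['contact_force'],o['tcp_pos']*1000],2)
E
python3 - <<'E'
import h; from h import *
for s in(1,-1):
    h.SG=s
    for n,p in(('g',gpose()),('gu',gpose(.15)),('pre',mpose(28,.07,.1)),('e0',mpose(28,.07,.01)),('e1',mpose(28,0,.01)),('on',mpose(28)),('8',mpose(8)),('0',mpose(0))):
        q=ctrl.inverse_kinematics(*p); print(s,n,p[0].round(3),None if q is None else np.round(q,2))
E
```

```text
1 g [ 0.518 -0.228  0.104] [-0.46  0.26  2.01 -0.    0.87 -0.32]
1 gu [ 0.518 -0.228  0.254] [-0.46  0.1   1.9  -0.    1.15 -0.32]
1 pre [0.481 0.126 0.275] [ 0.19 -0.3   2.28  0.04  0.68 -0.08]
1 e0 [0.522 0.137 0.195] [ 0.2  -0.11  2.28  0.05  0.48 -0.09]
1 e1 [0.462 0.121 0.162] [ 0.19 -0.19  2.43  0.07  0.42 -0.12]
1 on [0.466 0.122 0.154] [ 0.19 -0.17  2.42  0.07  0.4  -0.12]
1 8 [0.505 0.132 0.147] [ 0.21  0.07  2.16  0.01  0.78 -0.05]
1 0 [0.52  0.136 0.14 ] [ 0.21  0.17  2.05 -0.    0.93 -0.04]
-1 g [ 0.518 -0.228  0.104] None
-1 gu [ 0.518 -0.228  0.254] None
-1 pre [0.481 0.126 0.275] None
-1 e0 [0.522 0.137 0.195] None
-1 e1 [0.462 0.121 0.162] None
-1 on [0.466 0.122 0.154] None
-1 8 [0.505 0.132 0.147] None
-1 0 [0.52  0.136 0.14 ] None
```

```bash
python3 - <<'E'
from h import *
ctrl.movep(*gpose(.12)); ctrl.gripper_to(.06); ctrl.servo_line(gpose(0)[0],.12); print(f())
ctrl.gripper_to(0.0,squeeze=80); o=ctrl.observe(); print(o['opening'],o['gripper_force'],f())
ctrl.servo_line(gpose(.15)[0],.12); print(f(),ctrl.observe()['opening'])
ctrl.movep(*mpose(28,.07,.1)); print(f())
cv2.imwrite('pics/s1.png',ctrl.snapshot('scene'));cv2.imwrite('pics/t1.png',ctrl.snapshot('top'))
cv2.imwrite('pics/c2.png',np.hstack([cv2.imread('pics/s1.png')[60:400,280:600],cv2.imread('pics/t1.png')[60:400,130:450]]))
E
```

```text
[ 3.4800e+00  2.3000e-01 -3.6000e-01  2.1000e-01  5.1852e+02 -2.2862e+02
  1.0488e+02]
0.015374163745114309 79.27544474601746 [   3.95   -2.5     0.98    5.44  517.8  -228.41  104.74]
[ 5.3500e+00  6.3000e-01 -3.0000e-02 -7.9400e+00  5.1715e+02 -2.2798e+02
  2.5269e+02] 0.014843150400356357
[  6.71  -0.6   -0.62  -6.06 480.97 125.59 274.85]
```

View pics/c2.png

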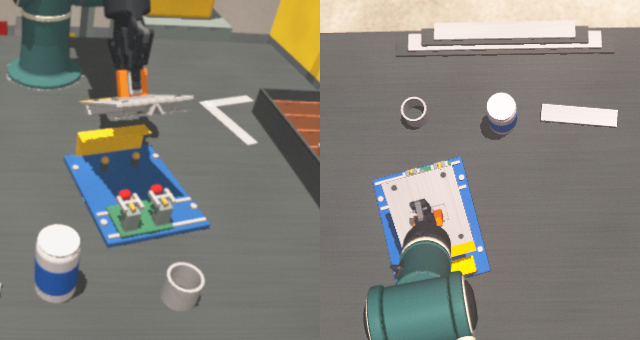

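The plate is held tilted over the mount with the striped edge towards the hood. Its far screws are near (204,247) and (254,235) in the top view. Next I'll check the sideways offset in the hand from those screws, then enter.

```bash
python3 - <<'E'
from h import *
# in-hand y check: plate-side edges in top view near the far end
t=cv2.imread('pics/t1.png'); o=ctrl.observe()
hsv=cv2.cvtColor(t,cv2.COLOR_BGR2HSV); m=((hsv[...,2]>130)&(hsv[...,1]<60)).astype(np.uint8)
roi=np.zeros_like(m); roi[205:300,180:320]=1; m=cv2.morphologyEx(m*roi,cv2.MORPH_OPEN,np.ones((3,3)))
c=max(cv2.findContours(m,0,2)[0],key=cv2.contourArea)[:,0].astype(float)
Rp=MR@Ry(-28); g=o['tcp_pos']-Rp[:,2]*L; P0=ctrl.camera_params('top')['position']
r=ray('top',c,0.); n=Rp[:,2]; q0=g-.024*n
d=r-P0; X=P0+d*(((q0-P0)@n)/(d@n))[:,None]; p=(X-g)@Rp*1000
for lo,hi in((20,35),(35,50),(50,65)):
    k=p[(p[:,0]>lo)&(p[:,0]<hi)]; print(lo,k[:,1].min().round(1),k[:,1].max().round(1))
print('xmax',p[:,0].max())
ctrl.servo_line(mpose(28,.07,.012)[0],.12); print(f())
ctrl.servo_line(mpose(28,0,.010)[0],.06); print(f())
cv2.imwrite('pics/s2.png',ctrl.snapshot('scene')[90:330,300:560].repeat(2,0).repeat(2,1))
E
```

```text
20 -76.8 78.2
35 -77.8 77.1
50 -65.0 64.8
xmax 93.23186970563017
[ 7.6900e+00  3.2000e-01 -1.4000e-01 -7.2900e+00  5.2111e+02  1.3634e+02
  1.9767e+02]
[ 9.0100e+00  9.0000e-02 -4.3000e-01 -7.2300e+00  4.6241e+02  1.2148e+02
  1.6313e+02]
```

View pics/s2.png

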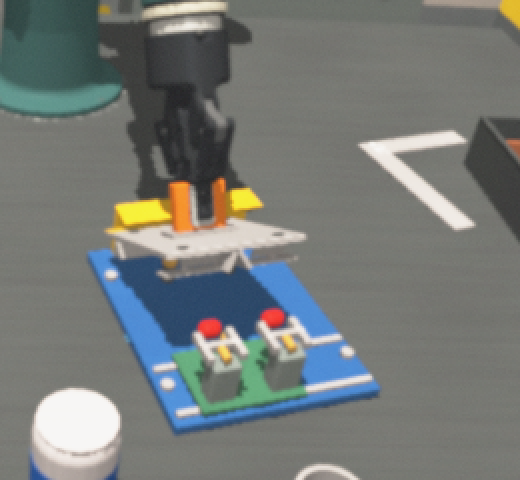

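The striped edge is under the hood with no contact, the foot is lined up between the rollers, and the plate's y in the hand is centred. Now I'll lower the rail onto the balls with a force check.

```bash
python3 - <<'E'
from h import *
for l in (.006,.004,.003,.002,.001,0,-.001,-.002,-.003,-.004):
    ctrl.servo_line(mpose(28,0,l)[0],.02); ctrl.sleep(.15); a=f(); print(l,a)
    if a[3]>2 : break
E
```

```text
0.006 [ 9.5600e+00  7.0000e-02 -1.8000e-01 -7.3700e+00  4.6352e+02  1.2179e+02
  1.5891e+02]
0.004 [  9.96   0.47  -0.57  -8.18 464.41 122.04 157.18]
0.003 [ 1.0360e+01  3.9000e-01  4.1000e-01 -8.2000e+00  4.6488e+02  1.2215e+02
  1.5631e+02]
0.002 [ 10.76  -0.57   0.69  -7.53 465.32 122.25 155.39]
0.001 [ 1.1160e+01 -4.2000e-01  5.8000e-01 -7.4600e+00  4.6583e+02  1.2239e+02
  1.5457e+02]
0 [ 1.1560e+01 -1.9400e+00 -4.2000e-01 -5.2500e+00  4.6647e+02  1.2257e+02
  1.5393e+02]
-0.001 [ 11.96  -4.13  -1.53   2.54 466.98 122.67 153.45]
```

```bash
python3 - <<'E'
from h import *
for th in (26,24,22,20,18,16,14,12,11,10,9):
    p,q=mpose(th,0,-.0004); ctrl.servo_line(p,.03,frame=q); a=f(); print(th,a,ctrl.observe()['ft_torque'].round(2))
    if np.linalg.norm(a[1:4]-[0,0,-7])>20: break
cv2.imwrite('pics/s3.png',ctrl.snapshot('scene')[90:330,300:560].repeat(2,0).repeat(2,1))
E
```

```text
26 [ 12.23  -3.07  -2.37   1.79 470.76 123.59 153.57] [-0.21  1.15  0.04]
24 [ 12.52  -3.88  -1.87   2.74 474.73 124.61 153.35] [-0.26  1.07  0.04]
22 [ 12.8   -2.79  -1.72   2.89 478.65 125.66 152.98] [-0.17  1.02  0.02]
20 [ 13.08  -2.9   -0.92   2.98 482.58 126.66 152.47] [-0.18  0.94  0.08]
18 [ 1.3370e+01 -2.3700e+00 -3.7000e-01  3.8400e+00  4.8649e+02  1.2769e+02
  1.5181e+02] [-0.06  0.91  0.08]
16 [ 13.65  -1.39  -0.53   3.95 490.41 128.68 151.04] [-0.04  0.78  0.08]
14 [ 13.93  -1.37  -1.58   4.4  494.31 129.67 150.13] [0.05 0.7  0.05]
12 [ 1.4220e+01 -9.6000e-01 -3.3000e-01  5.1000e+00  4.9812e+02  1.3063e+02
  1.4905e+02] [0.05 0.67 0.04]
11 [ 1.4470e+01  7.0000e-02 -3.7000e-01  5.2400e+00  4.9996e+02  1.3111e+02
  1.4850e+02] [0.08 0.53 0.03]
10 [1.4720e+01 8.5000e-01 3.7000e-01 5.3400e+00 5.0190e+02 1.3158e+02
 1.4789e+02] [ 0.13  0.48 -0.  ]
9 [ 1.4970e+01  4.6000e-01 -3.8000e-01  5.3600e+00  5.0378e+02  1.3209e+02
  1.4722e+02] [0.09 0.4  0.01]
```

View pics/s3.png

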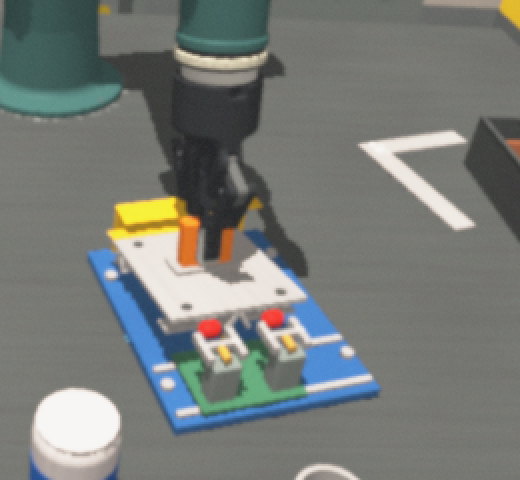

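The rail is on the balls and the V foot is centred between the rollers (midpoint about (242,318) in the crop). I'll let the plate rest on the rollers, release it, and press the bare sheet with closed fingers.

```bash
python3 - <<'E'
from h import *
for th in (8.5,8,7.6):
    p,q=mpose(th,0,-.0002); ctrl.servo_line(p,.03,frame=q); a=f(); print(th,a,ctrl.observe()['ft_torque'].round(2))
    if ctrl.observe()['ft_torque'][1]<-.3 or a[3]>9: break
ctrl.gripper_to(.05); print(f())
ctrl.servo_line(mpose(th,0,.075)[0],.12)
ctrl.gripper_to(0.0,squeeze=60)
T=toq(tool(MR)); P=lambda z:HOME*[1,1,0]+MR@[.050,YO,0]+[0,0,z+.073]
ctrl.movep(P(.14),T); ctrl.servo_line(P(.085),.1); print(f())
z=.085; on=False
while z>.056:
    z-=.001; ctrl.servo_line(P(z),.02); a=f(); fz=a[3]
    if fz>1: print(round(z,4),a[1:4],a[6])
    if fz>25 or (z<.063 and fz>18): break
ctrl.sleep(.3); print(f())
cv2.imwrite('pics/s4.png',ctrl.snapshot('scene')[90:330,300:560].repeat(2,0).repeat(2,1))
E
```

```text
8.5 [1.5270e+01 1.3900e+00 5.0000e-01 3.5500e+00 5.0466e+02 1.3229e+02
 1.4697e+02] [0.1  0.16 0.03]
8 [1.5520e+01 4.2000e-01 1.3000e-01 4.6600e+00 5.0560e+02 1.3251e+02
 1.4661e+02] [ 0.14  0.04 -0.01]
7.6 [ 1.5770e+01  6.8000e-01 -2.4000e-01  4.9000e+00  5.0624e+02  1.3269e+02
  1.4637e+02] [ 0.32 -0.07  0.05]
[ 1.6200e+01  3.4000e-01 -7.8000e-01 -6.0000e-02  5.0547e+02  1.3252e+02
  1.4559e+02]
[ 1.8580e+01 -1.0000e-02 -5.7000e-01  2.4000e-01  5.6821e+02  1.4847e+02
  1.5836e+02]
0.073 [ 0.58 -0.98  2.92] 146.38
0.072 [ 0.35 -0.82  4.15] 145.51
0.071 [ 1.7  -0.19  5.65] 144.54
0.07 [3.56 0.66 4.82] 143.47
0.069 [ 0.89 -0.11  2.74] 141.36
0.065 [0.83 0.17 1.34] 138.02
0.058 [-1.83  0.85  3.32] 131.41
0.057 [-4.02 -0.96  8.51] 131.29
0.056 [-6.57 -2.26 13.97] 131.22
[ 26.13  -5.42  -0.99  14.33 568.47 148.56 131.22]
```

View pics/s4.png

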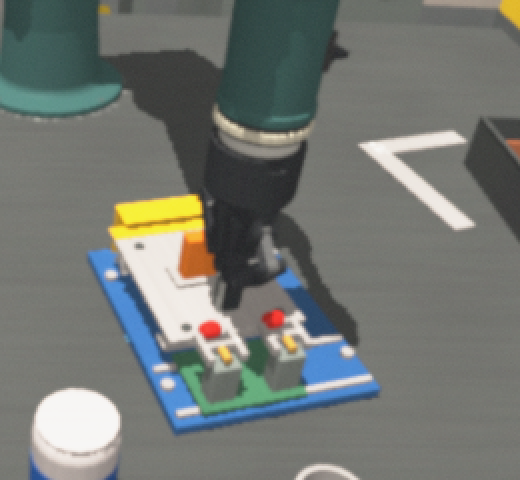

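The plate dropped through and hit a hard stop at 14 N with both rollers above the edge. I'll back off and look.

```bash
python3 - <<'E'
from h import *
o=ctrl.observe()['tcp_pos']; ctrl.servo_line(o+[0,0,.12],.12); ctrl.movep([.40,-.25,.35],toq(tool(PR))); ctrl.sleep(.3); print(f())
s=ctrl.snapshot('scene'); t=ctrl.snapshot('top'); cv2.imwrite('pics/s5f.png',s); cv2.imwrite('pics/t5f.png',t)
r=lambda im:cv2.resize(im,(390,450),interpolation=2)
cv2.imwrite('pics/c5.png',np.hstack([r(s[180:310,340:490]),r(t[210:360,175:305])]))
for c,im,roi in(('scene',s,(340,205,490,310)),('top',t,(180,210,305,325))):
    b,_=blobs(im,(0,170,120),(5,255,255),roi,3)
    for q,a in b: print(c,'red',q.round(1),a)
E
```

```text
[ 2.9280e+01 -6.3000e-01 -3.9000e-01  9.4000e-01  4.0033e+02 -2.4955e+02
  3.4978e+02]
scene red [404.8 254.7] 52
scene red [436.5 249.2] 51
top red [253.  240.2] 52
top red [224.9 247.7] 52
```

View pics/c5.png

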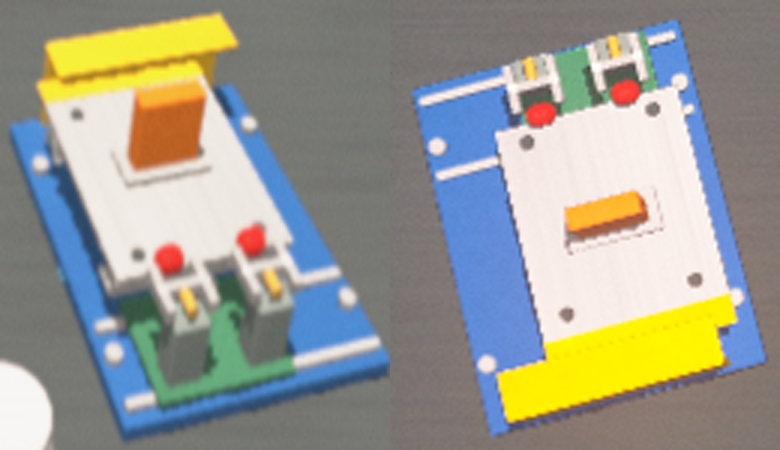

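Both rollers sit over the far edge (scene crop (170,258) and (251,240)). The striped edge is under the hood, the plate looks level, and the other objects haven't been touched.

```bash
python3 -c "
from bench import ctrl
print(ctrl.hand_in())"
```

```text
the job is handed in; nothing more can be done
None
```

The jig plate is docked and handed in: it hit a hard stop at about 14 N, and the last pictures show both catches over its edge, the plate apparently level, and the robot clear; no verdict was returned.

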